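Shut and hook the reed drawer

TASK

Push the drawer, which stands ajar, fully home into its case, and only then swing the steel hook on top of the case across by pushing on its upright thumb post, until the arm rests against the stud on the drawer front. It is all done by pushing, nothing needs gripping; leave the corner guard, the coupler slide and the two buttons where they lie. Finish clear of everything.

Things in the scene. Friction and masses are not known exactly. Their poses are not given: they have to be found in the camera images.
- case: Worn pine drawer case fixed to the table: 200 mm deep (its x), 240 mm wide (its y), 90 mm high. Origin at the centre of its underside, on the table; its z is up and its own -x is the side the drawer opens to, roughly towards the robot. Its position and yaw differ from run to run.
- drawer (a joint): How far the drawer is out, in m: 0 fully home, it can slide to 0.09 along the case's -x; it starts ajar. About 2.5 N of friction; it stays where it is left.
- drawer_face (a point): Centre of the outer face of the drawer front, a pine board 16 mm thick, 240 mm wide and 88 mm high (2 to 90 mm above the table); this point is 46 mm above the table and moves with the drawer. At home it lies 116 mm from the case's origin along the case's -x. A round wooden knob 22 mm across stands out 20 mm from the middle of the face, its axis 40 mm above the table; the rest of the face is plain.
- stud (a point): Top centre of the steel stud, 8 mm across and 14 mm tall, upright on the middle of the drawer front's top edge (108 mm from the case's origin along the case's -x when home, top 104 mm above the table). It moves with the drawer.
- hook (a joint): Angle of the blued steel hook, in rad: 0 is hooked, the arm pointing along the case's -x and stopped against the stud's +y side (case frame), its tooth in front of the stud; it grows as the arm swings open towards the case's +y (at pi/2 the arm points along the case's +y), stop at 2.0. It starts open. Stiff pivot, 0.06 N m of friction (about 1 N at the post); it stays where it is left.
- hook_pivot (a point): The hook's upright pivot axis where it meets the case top: 30 mm from the case's origin along the case's -x, 90 mm above the table. The hook is a flat arm 8 mm wide, 94 mm long from the pivot, its underside 6 mm and its top 14 mm above the case top, with a 26 mm round boss at the pivot. When hooked the arm's centre line runs 9 mm to the case's +y side of the pivot and stud.
- hook_post (a point): Top centre of the hook's upright thumb post, a round pin 10 mm across standing 24 mm above the arm; its top is 128 mm above the table. It is 71 mm from the pivot axis: at joint value 0 it lies 70 mm from the axis along the case's -x and 9 mm along the case's +y. It swings with the hook.
- guard: Red lacquered bellows corner guard, a loose three-sided corner 50 x 50 x 36 mm, lying on the table beside the case. Origin at the centre of its underside. Bystander.
- coupler: Chrome bass coupler slide, a loose bar 90 x 16 x 6 mm along its x with a small 12 mm tall tab, on the table beside the case. Origin at the centre of its underside. Bystander.
- button1: Pearl-grey treble button, a loose disc 18 mm across and 11 mm high, on the rear part of the case top. Origin at the centre of its underside. Bystander.
- button2: The second, identical treble button, also on the rear part of the case top. Origin at the centre of its underside. Bystander.

How it is judged:
By the outcome, as a careful person would: the job done as asked, in the order asked, and still so for the second after the job is handed in, with the robot touching nothing.
It also fails if it takes over 50 s, if anything falls off the work surface, if the arm or the gripper's body presses on something with over 40 N, if the wrist force passes 120 N, or if a joint passes its speed limit or range.

ROBOT

A 6-joint arm with a two-finger parallel gripper is mounted at the origin on the work surface. World frame = base frame: x ahead of the robot, y to its left, z up, the work surface at z = 0. Lengths are in mm, angles in rad, forces in N, time in s.
With the tool pointing down it reaches from about 275 to 875 mm from the base axis. Payload 12.5 kg.
Tool frame: the origin (TCP) lies on the centre line of the jaws, within the pads' length; the fingertips stand 11 mm ahead of it and the grasp point (between the pads) lies 8 mm behind it; z points along the fingers, x is the direction in which the jaws open and shut, and the axes are right-handed (so a half turn about z gives the same grasp; the last joint's range is limited). The gripper opens to 85 mm and grips with 20 to 120 N. Pads are 22 mm wide; open, the fingers measure 114 mm over their backs; the gripper's body (76 mm by 85 mm) begins 54 mm behind the grasp point. The pads swing forward as they close: fully open they stand 13 mm farther back than shut.
Start: joints at [1.12, 0.351, 1.652, -0, 1.139, -0.085], TCP at [196.701, 513.608, 242.29] pointing down, gripper open.
Joint ranges: [-2.75, 2.75], [-0.79, 2.1], [0.01, 2.65], [-1.57, 4.71], [0.07, 3.14], [-2.87, 2.87]. Speed limits (rad/s): [2.22, 2.22, 2.79, 3.14, 3.14, 3.14].

INTERFACE

Orientations are given as a unit quaternion [x, y, z, w].
In Python, from cell import ctrl gives the robot as it stands.
- The arm moves only by the shell command python3 -m creep 'ROWS' [OPENING] [FORCE]. ROWS is JSON, a list of rows, each a list of 2 entries, a list of its own where there are three numbers: the shift along the tool's x, y, z in mm, then the turn about the tool's z in degrees. A call has 1 to 5 rows; each row is the pose to reach, as a shift and turn from the pose commanded when the call began, along the tool's axes at that moment; what a row does not reach only later rows make up. A row lasts 1/8 s, in which the tool goes at most 62.5 mm and 10.7 degrees, less where a joint would pass 70% of its speed; a pose out of reach is approached as far as the arm can. A call with a gripper value outside its range is refused whole. OPENING is the finger opening in mm, from 0 to 85.4, set as the call begins (- or left out, the last holds). The fingers move at their own pace and stop on an object; FORCE is the grip in N (left out, the last holds). Time passes only in rows, so rows that repeat a pose let the fingers close. It gives the time, the measured TCP pose, the force and the opening at its end, in the units of the state.
- ctrl.get_state(): the state, without advancing time (a new reading comes with each control period).
- ctrl.camera(name): name is "scene" or "side" or "wrist"; returns a dict with "img" (400x640x3 uint8, red, green, blue), "fx", "fy", "cx", "cy" (pixels), "extrinsics" (4x4, takes a point from camera to world coordinates). Camera axes: x right, y up, looking along -z (the intrinsics and any distortion apply to the point x, -y, -z); pixel columns grow to the right and rows downward; lengths in mm; the calibration is good to about 2 mm. A picture is of the moment at which its call begins. There is no depth.
- ctrl.finish_job(): hands the job in, once; it reports no verdict.
The state is a dict: "t": time; "joint_pos": joint angles; "joint_velocities": joint speeds; "joint_torque": joint torques, N m; "tcp_pos": TCP position; "eef_rot": TCP orientation; "ft_force": force on the tool from outside, world axes, zero at the start; "torque": the same for the moment, N m; "grip_width": finger opening in mm.
Only numpy, scipy, OpenCV 4.12 (cv2) and the standard library are available. Lean on these libraries where they do the work, as an engineer would, in place of code of your own. Each camera call takes 0.05 s, during which the arm holds its last target. There are 200 camera calls.

## Working session

There is one attempt and no reset: what is moved stays moved. The work goes in short steps, Python scripts to look and compute and a shell command to move; the robot and the scene stay as the last step left them, time stands still between calls to the robot, and variables do not carry over. Pictures are saved under pics/ and viewed, about 8 in all and at most 12, crops included, and the job is handed in when it is done.

```bash
mkdir -p pics; ls; python3 - <<'E'
from cell import ctrl
import cv2,numpy as np
s=ctrl.get_state();print({k:np.round(v,3).tolist() for k,v in s.items()})
for n in("scene","side"):
    c=ctrl.camera(n);cv2.imwrite(f"pics/{n}0.png",c["img"][:,:,::-1]);print(n,c["fx"],c["fy"],c["cx"],c["cy"],np.round(c["extrinsics"],3).tolist(),[k for k in c])
E
```

```text
pics
{'t': 0.0, 'joint_pos': [1.12, 0.351, 1.652, -0.0, 1.139, -0.085], 'joint_velocities': [0.0, -0.002, -0.0, -0.0, -0.001, -0.002], 'joint_torque': [-0.0, -50.61, -29.142, -0.0, 0.004, 0.0], 'tcp_pos': [196.566, 513.343, 241.756], 'eef_rot': [0.824, 0.567, -0.001, 0.0], 'ft_force': [0.086, -0.624, -0.259], 'torque': [0.028, -0.024, -0.067], 'grip_width': 85.546}
scene 465.9581812217704 465.9581812217704 328.32917822685533 203.8714949041812 [[0.19, -0.837, 0.513, 1126.827], [0.982, 0.169, -0.087, -64.619], [-0.014, 0.52, 0.854, 936.685], [0.0, 0.0, 0.0, 1.0]] ['img', 'fx', 'fy', 'cx', 'cy', 'extrinsics']
side 471.46221834521566 471.46221834521566 323.3982165558827 199.8768234715964 [[0.865, 0.351, -0.358, 239.529], [-0.501, 0.609, -0.614, -672.735], [0.002, 0.711, 0.703, 910.907], [0.0, 0.0, 0.0, 1.0]] ['img', 'fx', 'fy', 'cx', 'cy', 'extrinsics']
```

View pics/scene0.png

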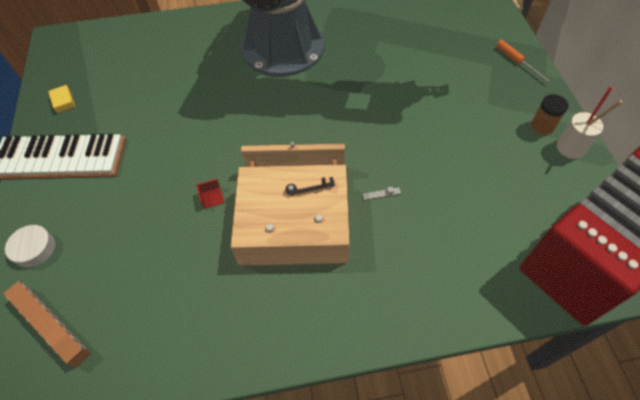

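View pics/side0.png

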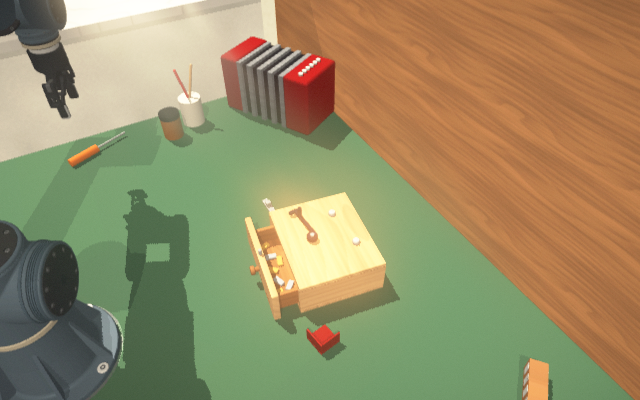

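The scene view shows the drawer ajar at about (293,150), the hook pivot near (291,189) with its arm towards +y, and the post near (325,183). The guard is at (210,193) and the coupler at (382,193). The side view agrees.

```bash
python3 - <<'E'
import cv2
a=cv2.imread("pics/scene0.png")[135:275,190:410];cv2.imwrite("pics/sc.png",cv2.resize(a,None,fx=3.6,fy=3.6,interpolation=2))
a=cv2.imread("pics/side0.png")[185:360,235:400];cv2.imwrite("pics/sd.png",cv2.resize(a,None,fx=3.4,fy=3.4,interpolation=2))
E
```

```text
(no output)
```

View pics/sc.png

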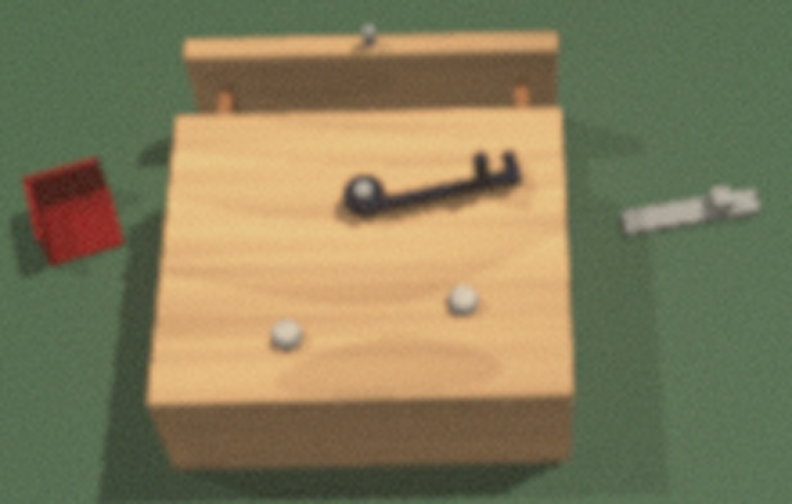

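View pics/sd.png

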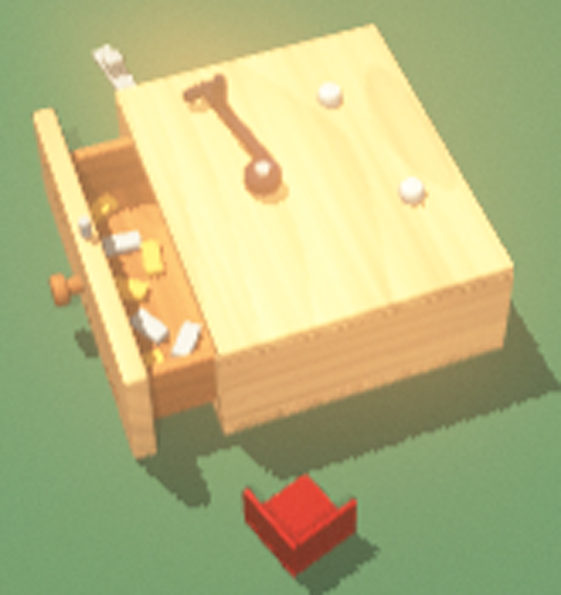

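The crops give the case-top corners, the stud, the post, the pivot boss and both bystanders. I'll fit the pose from them.

```bash
cat > h.py <<'E'
import numpy as np
from cell import ctrl
def proj(c,P):
    E=np.array(c["extrinsics"]);p=(np.atleast_2d(P)-E[:3,3])@E[:3,:3]
    return np.c_[c["cx"]+c["fx"]*p[:,0]/-p[:,2],c["cy"]-c["fy"]*p[:,1]/-p[:,2]]
def R(a):return np.array([[np.cos(a),-np.sin(a)],[np.sin(a),np.cos(a)]])
def w(q,x,y,z):return np.r_[q[:2]+R(q[2])@[x,y],z]
def post(h):
    v=R(-h)@[-70,9];return -30+v[0],v[1]
def onplane(c,uv,z):
    E=np.array(c["extrinsics"]);d=E[:3,:3]@[(uv[0]-c["cx"])/c["fx"],-(uv[1]-c["cy"])/c["fy"],-1]
    return E[:3,3]+d*(z-E[2,3])/d[2]
E
python3 - <<'E'
from h import *
from scipy.optimize import least_squares
S=ctrl.camera("scene");D=ctrl.camera("side")
s=lambda a:np.array(a)/3.6+[190,135]; d=lambda a:np.array(a)/3.4+[235,185]
cor=[(-100,-120),(-100,120),(100,120),(100,-120)]
us=s([(177,116),(560,108),(573,394),(149,403),(369,30),(481,155),(365,186)])
ud=d([(218,352),(117,92),(375,25),(513,265),(86,222),(262,170)])
def res(q):
    P=[w(q,*c,90) for c in cor]+[w(q,-108-q[3],0,104)]
    return np.r_[(proj(S,P+[w(q,*post(q[4]),128)])-us[:6]).ravel(),(proj(D,P)-ud[:5]).ravel()]
r=least_squares(res,[580,-30,0,50,1.5],x_scale=[100,100,.1,10,.3]);q=r.x
print(np.round(q,3));print(np.round(r.fun.reshape(-1,2),1).tolist())
np.save("q.npy",q)
for n,p in dict(face=w(q,-116-q[3],0,46),stud=w(q,-108-q[3],0,104),piv=w(q,-30,0,90),post=w(q,*post(q[4]),128)).items():print(n,np.round(p,1))
print("boss px",proj(S,w(q,-30,0,106)),us[6],proj(D,w(q,-30,0,106)),ud[5],"post side crop",(proj(D,w(q,*post(q[4]),128))-[235,185])*3.4)
for n,a in dict(guard=(72,215),coup=(690,210),b1=(286,334),b2=(462,298)).items():print(n,np.round(onplane(S,s(a),100 if n[0]=='b' else 5),0))
E
```

```text
[ 6.01641e+02 -5.64620e+01 -1.74000e-01  4.38150e+01  1.33800e+00]
[[-0.7, -0.7], [-0.2, -0.8], [-0.2, -0.0], [-1.2, 0.0], [-0.5, -0.1], [-0.5, 0.1], [0.3, -0.0], [-0.8, -1.6], [0.0, -1.3], [0.6, -0.7], [-0.4, -1.6]]
face [444.2 -28.8  46. ]
stud [452.1 -30.2 104. ]
piv [572.1 -51.3  90. ]
post [577.   19.1 128. ]
boss px [[290.5323407  187.53660111]] [291.38888889 186.66666667] [[312.14320158 233.82927928]] [312.05882353 235.        ] post side crop [[217.96937393  74.81254372]]
guard [ 487. -241.    5.]
coup [564. 160.   5.]
b1 [ 657. -108.  100.]
b2 [653.  -6. 100.]
```

```bash
cat >> h.py <<'E'
def go(x,y,tipz,ang=0):
    """print shift to tip target in case frame; ang deg = tool x relative to case +y, ccw from above"""
    q=np.load("q.npy");s=ctrl.get_state()
    from scipy.spatial.transform import Rotation as Ro
    M=Ro.from_quat(s["eef_rot"]).as_matrix()
    d=M.T@(w(q,x,y,tipz+11)-s["tcp_pos"])
    a=np.degrees(np.arctan2(M[1,0],M[0,0]));t=-((np.degrees(q[2])+90+ang-a+180)%360-180)
    c=R(-q[2])@(np.array(s["tcp_pos"])[:2]-q[:2])
    print("shift",np.round(d,1),"turn",round(t,1),"| case tcp",np.round(c,1),"tipz",round(s["tcp_pos"][2]-11,1),"F",np.round(s["ft_force"],1),"t",s["t"],"w",round(s["grip_width"],1))
E
python3 -m creep '[[[-424,395,0],-11],[[-424,395,0],-11],[[-424,395,0],-11],[[-424,395,0],-11],[[-424,395,0],-11]]' 0 30
python3 -c "from h import *;go(-195,0,231)"
```

```text
t: 0.82
tcp_pos: [313.8, 223.0, 242.4]
eef_rot: [0.766, 0.643, 0.0, 0.0]
ft_force: [1.1, 0.6, 0.2]
grip_width: 0.1
shift [-225.5  136.7    0.4] turn 0.0 | case tcp [-331.8  225.5] tipz 231.4 F [1.1 0.6 0.2] t 0.825 w 0.1
```

```bash
python3 -m creep '[[[-225,137,0],0],[[-225,137,0],0],[[-225,137,0],0],[[-225,137,0],0],[[-225,137,0],0]]'
python3 -m creep '[[[0,0,60],0],[[0,0,110],0],[[0,0,150],0],[[0,0,150],0]]'
python3 -c "from h import *;go(-195,0,62)
import cv2
cv2.imwrite('pics/w1.png',ctrl.camera('side')['img'][100:350,150:450,::-1].repeat(2,0).repeat(2,1))"
```

```text
t: 1.45
tcp_pos: [410.2, -23.4, 242.2]
eef_rot: [0.767, 0.642, -0.0, 0.0]
ft_force: [0.3, 0.6, 0.3]
grip_width: 0.4
t: 1.95
tcp_pos: [407.9, -19.7, 90.7]
eef_rot: [0.766, 0.643, -0.002, -0.002]
ft_force: [-0.4, -0.2, 0.5]
grip_width: -0.3
shift [-2.7  2.3 17.7] turn 0.0 | case tcp [-197.2    2.7] tipz 79.7 F [-0.4 -0.2  0.5] t 1.95 w -0.3
```

View pics/w1.png

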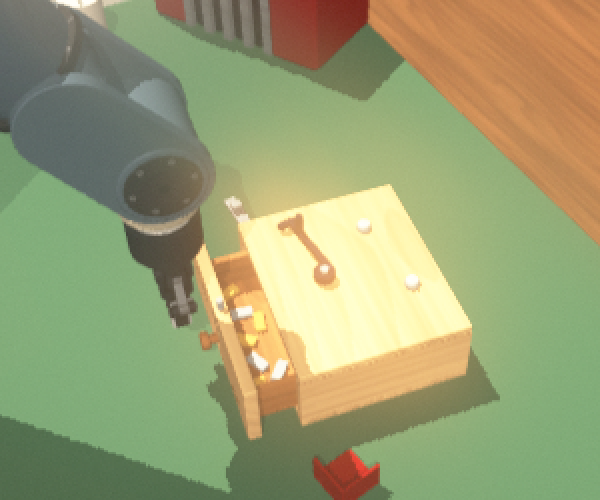

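The closed fingers stand in front of the drawer near its middle (view pixel ~(180,315)), just above the knob. I'll lower a little and push.

```bash
python3 -m creep '[[[-1,5,9],0],[[-2,12,17],0],[[-2,18,17],0],[[-2,24,17],0],[[-2,30,17],0]]'
python3 -m creep '[[[0,6,0],0],[[0,12,0],0],[[0,18,0],0],[[0,24,0],0],[[0,30,0],0]]'
python3 -c "from h import *;go(-127,0,62)"
```

```text
t: 2.62
tcp_pos: [438.8, -27.7, 75.4]
eef_rot: [0.766, 0.643, -0.0, -0.0]
ft_force: [-3.1, 0.1, 1.5]
grip_width: 0.4
t: 3.25
tcp_pos: [468.7, -32.9, 75.3]
eef_rot: [0.766, 0.643, -0.0, -0.0]
ft_force: [-3.2, 1.1, 2.3]
grip_width: -0.2
shift [-0.2  8.   2.3] turn 0.0 | case tcp [-135.     0.2] tipz 64.3 F [-3.2  1.1  2.3] t 3.25 w -0.2
```

Contact made (about 3 N) and the drawer is sliding. I'll continue in small steps until the force rises.

```bash
python3 -m creep '[[[0,2,0],0],[[0,4,0],0],[[0,5,0],0],[[0,6,0],0]]'
python3 -m creep '[[[0,1,0],0],[[0,2,0],0],[[0,2,0],0]]'
python3 -c "from h import *;go(-127,0,62)"
```

```text
t: 3.75
tcp_pos: [474.1, -33.9, 75.3]
eef_rot: [0.766, 0.643, -0.0, -0.0]
ft_force: [-2.4, 1.5, 0.3]
grip_width: 0.1
t: 4.12
tcp_pos: [476.3, -34.3, 75.3]
eef_rot: [0.766, 0.643, 0.0, 0.0]
ft_force: [-0.7, 0.8, -1.7]
grip_width: 0.2
shift [-0.2  0.3  2.3] turn 0.0 | case tcp [-127.3    0.2] tipz 64.3 F [-0.7  0.8 -1.7] t 4.125 w 0.2
```

```bash
for i in 1 2 3; do python3 -m creep '[[[0,1,0],0],[[0,2,0],0],[[0,2,0],0]]' | egrep "pos|force"; done
python3 -c "from h import *;go(-127,0,62)"
```

```text
tcp_pos: [476.3, -34.3, 75.1]
ft_force: [-12.8, 2.3, 10.0]
tcp_pos: [476.4, -34.3, 74.8]
ft_force: [-21.5, 4.2, 16.1]
tcp_pos: [476.4, -34.2, 74.7]
ft_force: [-32.6, 4.7, 25.3]
shift [-0.2  0.2  1.7] turn 0.0 | case tcp [-127.2    0.2] tipz 63.7 F [-32.6   4.7  25.3] t 5.25 w -0.0
```

The drawer hit its stop: the face reads at x = −116 in the case frame and the force rises with no motion. I'll retreat and raise.

```bash
python3 -m creep '[[[0,-15,0],0],[[0,-40,0],0],[[0,-40,-60],0],[[0,-40,-110],0],[[0,-40,-110],0]]'
python3 -c "from h import *;go(-8,74,170,6)
import cv2
cv2.imwrite('pics/s2.png',cv2.resize(ctrl.camera('scene')['img'][135:275,190:410,::-1],None,fx=3.6,fy=3.6,interpolation=2))"
```

```text
t: 5.88
tcp_pos: [444.9, -28.8, 188.8]
eef_rot: [0.766, 0.643, 0.003, 0.003]
ft_force: [-0.1, 0.5, 0.0]
grip_width: -0.1
shift [ 73.8 151.1   9.1] turn -6.0 | case tcp [-159.2    0.2] tipz 177.8 F [-0.1  0.5  0. ] t 5.875 w -0.1
```

View pics/s2.png

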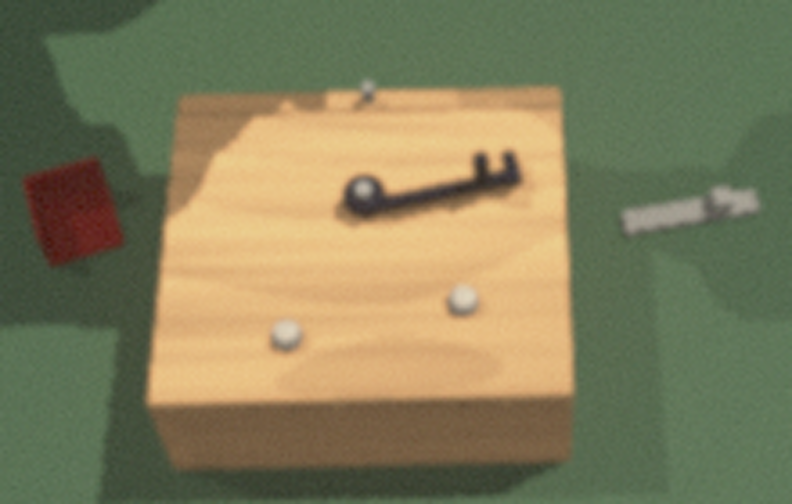

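The drawer is home, with the stud at crop pixel (368,88) and no gap. The hook and bystanders haven't moved. Next, behind the post.

```bash
python3 -m creep '[[[74,151,0],-6],[[74,151,0],-6],[[74,151,0],-6],[[74,151,0],-6],[[74,151,0],-6]]'
python3 -m creep '[[[0,0,30],0],[[0,0,50],0],[[0,0,50],0],[[0,0,50],0]]'
python3 -c "from h import *;go(-8,74,112,6)"
```

```text
t: 6.55
tcp_pos: [603.3, 18.3, 183.8]
eef_rot: [0.731, 0.682, -0.001, -0.001]
ft_force: [0.9, -0.5, -0.7]
grip_width: -0.4
t: 7.05
tcp_pos: [604.2, 18.2, 136.2]
eef_rot: [0.731, 0.682, 0.0, 0.0]
ft_force: [0.3, 0.3, 0.2]
grip_width: -0.1
shift [-0.2  2.4 13.2] turn -0.0 | case tcp [-10.4  74. ] tipz 125.2 F [0.3 0.3 0.2] t 7.05 w -0.1
```

```bash
python3 -m creep '[[[0,0,7],0],[[0,0,13],0],[[0,0,13],0]]'
cat >> h.py <<'E'
def arc(hs):
    for h in hs:
        v=R(-h)@np.array([-70,9]);u=v/np.hypot(*v);t=np.array([-u[1],u[0]])
        p=np.array([-30,0])+v-16*t
        print(round(h,2),end=" ");go(*p,112,np.degrees(np.arctan2(u[1],u[0]))-90)
E
python3 -c "from h import *;arc([1.338,1.22,1.1,.98,.86,.74])"
```

```text
t: 7.42
tcp_pos: [603.9, 18.4, 121.8]
eef_rot: [0.731, 0.682, -0.0, -0.0]
ft_force: [0.2, -0.0, 0.3]
grip_width: 0.2
1.34 shift [ -1.1 -10.9  -1.2] turn -0.0 | case tcp [-10.7  74.1] tipz 110.8 F [ 0.2 -0.   0.3] t 7.425 w 0.2
1.22 shift [  0.3 -19.4  -1.2] turn -6.8 | case tcp [-10.7  74.1] tipz 110.8 F [ 0.2 -0.   0.3] t 7.425 w 0.2
1.1 shift [  0.7 -28.   -1.2] turn -13.6 | case tcp [-10.7  74.1] tipz 110.8 F [ 0.2 -0.   0.3] t 7.425 w 0.2
0.98 shift [ -0.  -36.7  -1.2] turn -20.5 | case tcp [-10.7  74.1] tipz 110.8 F [ 0.2 -0.   0.3] t 7.425 w 0.2
0.86 shift [ -1.7 -45.2  -1.2] turn -27.4 | case tcp [-10.7  74.1] tipz 110.8 F [ 0.2 -0.   0.3] t 7.425 w 0.2
0.74 shift [ -4.4 -53.5  -1.2] turn -34.3 | case tcp [-10.7  74.1] tipz 110.8 F [ 0.2 -0.   0.3] t 7.425 w 0.2
```

```bash
python3 -m creep '[[[-1,-11,0],0],[[0,-19,0],-7],[[1,-28,0],-14],[[0,-37,0],-21],[[-2,-45,0],-27]]'
python3 -c "from h import *;arc([.86,.72,.58,.44,.3,.18]);
import cv2
cv2.imwrite('pics/s3.png',cv2.resize(ctrl.camera('scene')['img'][95:275,190:410,::-1],None,fx=3.2,fy=3.2,interpolation=2))"
```

```text
t: 8.05
tcp_pos: [558.5, 19.7, 122.6]
eef_rot: [0.55, 0.835, 0.0, 0.0]
ft_force: [0.6, 1.8, 0.5]
grip_width: -0.0
0.86 shift [ 0.   0.3 -0.4] turn -0.2 | case tcp [-55.7  67.6] tipz 111.6 F [0.6 1.8 0.5] t 8.05 w -0.0
0.72 shift [ 1.5 -9.8 -0.4] turn -8.2 | case tcp [-55.7  67.6] tipz 111.6 F [0.6 1.8 0.5] t 8.05 w -0.0
0.58 shift [  1.6 -19.9  -0.4] turn -16.2 | case tcp [-55.7  67.6] tipz 111.6 F [0.6 1.8 0.5] t 8.05 w -0.0
0.44 shift [  0.3 -29.9  -0.4] turn -24.2 | case tcp [-55.7  67.6] tipz 111.6 F [0.6 1.8 0.5] t 8.05 w -0.0
0.3 shift [ -2.4 -39.7  -0.4] turn -32.3 | case tcp [-55.7  67.6] tipz 111.6 F [0.6 1.8 0.5] t 8.05 w -0.0
0.18 shift [ -5.8 -47.7  -0.4] turn -39.1 | case tcp [-55.7  67.6] tipz 111.6 F [0.6 1.8 0.5] t 8.05 w -0.0
```

View pics/s3.png

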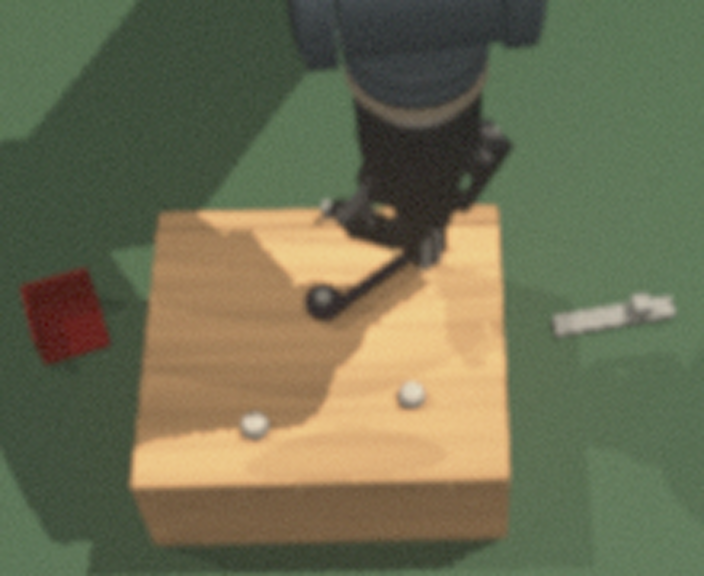

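The arm follows the finger: from pivot (322,300) it now points to (405,262). I'll keep going round the arc.

```bash
python3 -m creep '[[[1,-10,0],-8],[[2,-20,0],-16],[[0,-30,0],-24],[[-2,-40,0],-32],[[-6,-48,0],-39]]'
python3 -c "from h import *;arc([.18,.12,.06,.0,-.04])"
```

```text
t: 8.72
tcp_pos: [516.7, -4.8, 122.5]
eef_rot: [0.24, 0.971, 0.0, 0.0]
ft_force: [-0.6, 1.8, 0.2]
grip_width: 0.2
0.18 shift [-0.   0.4 -0.5] turn -0.2 | case tcp [-92.6  36.2] tipz 111.5 F [-0.6  1.8  0.2] t 8.725 w 0.2
0.12 shift [ 0.8 -3.8 -0.5] turn -3.7 | case tcp [-92.6  36.2] tipz 111.5 F [-0.6  1.8  0.2] t 8.725 w 0.2
0.06 shift [ 1.4 -8.1 -0.5] turn -7.1 | case tcp [-92.6  36.2] tipz 111.5 F [-0.6  1.8  0.2] t 8.725 w 0.2
0.0 shift [  1.7 -12.5  -0.5] turn -10.5 | case tcp [-92.6  36.2] tipz 111.5 F [-0.6  1.8  0.2] t 8.725 w 0.2
-0.04 shift [  1.7 -15.4  -0.5] turn -12.8 | case tcp [-92.6  36.2] tipz 111.5 F [-0.6  1.8  0.2] t 8.725 w 0.2
```

```bash
python3 -m creep '[[[1,-4,0],-4],[[1,-8,0],-7],[[2,-11,0],-10],[[2,-12,0],-10],[[2,-12,0],-10]]'
for i in 1 2; do python3 -m creep '[[[0,-1,0],0],[[0,-1,0],0]]'|egrep "pos|force"; done
python3 -c "from h import *;arc([0])"
```

```text
t: 9.35
tcp_pos: [510.7, -1.1, 121.6]
eef_rot: [0.165, 0.986, -0.013, 0.002]
ft_force: [0.3, 0.7, -0.1]
grip_width: 0.4
tcp_pos: [510.4, -2.1, 121.6]
ft_force: [-0.5, -0.3, -0.3]
tcp_pos: [510.0, -2.7, 121.6]
ft_force: [0.1, 0.5, -0.4]
0 shift [ -3.5 -11.8  -1.1] turn -1.8 | case tcp [-99.5  37.1] tipz 110.6 F [ 0.1  0.5 -0.4] t 9.85 w 0.1
```

The tool did not follow: it shows a slight tilt and no advance. I suspect a joint limit.

```bash
python3 -c "
from h import *;s=ctrl.get_state();print(np.round(s['joint_pos'],3),s['eef_rot'])
import cv2
cv2.imwrite('pics/s4.png',cv2.resize(ctrl.camera('scene')['img'][95:275,190:410,::-1],None,fx=3.2,fy=3.2,interpolation=2))"
```

```text
[-0.083  0.446  1.858 -0.037  0.838 -2.867] [ 0.16591615  0.98604509 -0.01357768  0.00159679]
```

View pics/s4.png

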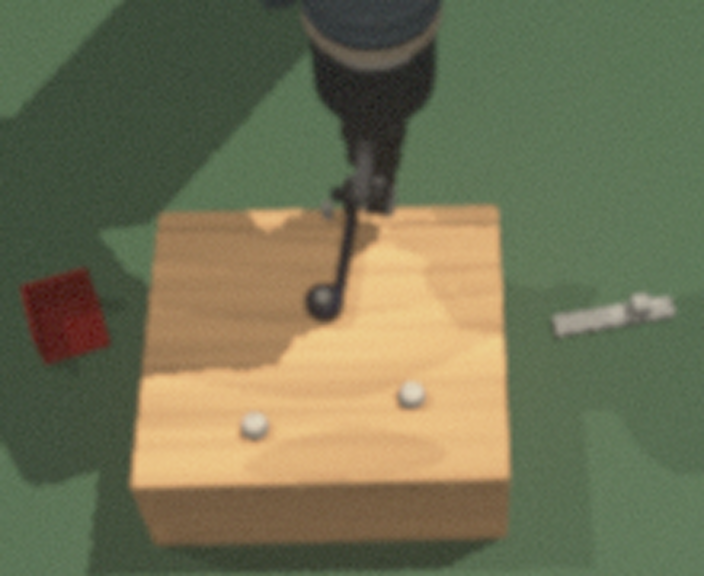

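Joint 6 is at its limit (−2.87) with the hook nearly closed: arm from (322,300) to (350,200). I'll turn back from the limit and finish with a straight push.

```bash
python3 -m creep '[[[0,4,0],6],[[0,4,0],14],[[0,4,0],14],[[0,4,0],14]]'
python3 -c "from h import *;go(-98,26,112,75);go(-98,22,112,75);print(ctrl.get_state()['joint_pos'])"
```

```text
t: 10.4
tcp_pos: [511.3, 1.1, 121.5]
eef_rot: [0.283, 0.959, -0.013, 0.003]
ft_force: [0.7, 0.4, -0.1]
grip_width: -0.0
shift [ -6.7 -13.6  -1.1] turn -8.0 | case tcp [-98.9  41.1] tipz 110.5 F [ 0.7  0.4 -0.1] t 10.4 w -0.0
shift [ -8.3 -17.3  -1. ] turn -8.0 | case tcp [-98.9  41.1] tipz 110.5 F [ 0.7  0.4 -0.1] t 10.4 w -0.0
[-0.07525912  0.4477101   1.85435091 -0.03672883  0.83917457 -2.61767317]
```

```bash
python3 -m creep '[[[-2,-5,-1],0],[[-3,-7,-1],0],[[-4,-9,-1],0],[[-5,-11,-1],0],[[-5,-11,-1],0]]'
python3 -c "from h import *;go(-98,26,112,67)"
for i in 1 2 3; do python3 -m creep '[[[-0.4,-1,0],0],[[-0.4,-1,0],0]]'|egrep "pos|force"; done
python3 -c "from h import *;go(-98,26,112,67)"
```

```text
t: 11.02
tcp_pos: [509.6, -10.9, 122.8]
eef_rot: [0.285, 0.959, -0.013, 0.003]
ft_force: [-1.5, -0.7, 0.5]
grip_width: 0.2
shift [-1.7 -2.5 -0.1] turn -0.1 | case tcp [-98.6  28.9] tipz 111.8 F [-1.5 -0.7  0.5] t 11.025 w 0.2
tcp_pos: [509.3, -11.8, 122.8]
ft_force: [0.2, 1.3, 0.4]
tcp_pos: [509.1, -12.9, 122.9]
ft_force: [-0.5, 0.5, 0.1]
tcp_pos: [508.9, -14.0, 122.9]
ft_force: [0.9, 0.3, -0.0]
shift [-0.5  0.5 -0.1] turn -0.1 | case tcp [-98.7  25.8] tipz 111.9 F [ 0.9  0.3 -0. ] t 11.775 w 0.2
```

```bash
for i in 1 2 3 4; do python3 -m creep '[[[-0.4,-1,0],0],[[-0.4,-1,0],0]]'|egrep "pos|force"; done
python3 -c "from h import *;go(-98,26,112,67)"
```

```text
tcp_pos: [508.7, -15.0, 122.9]
ft_force: [0.1, 2.0, -0.6]
tcp_pos: [508.6, -15.4, 123.0]
ft_force: [0.4, 8.2, -0.8]
tcp_pos: [508.5, -15.7, 123.0]
ft_force: [2.8, 14.4, -0.7]
tcp_pos: [508.5, -16.0, 123.1]
ft_force: [3.8, 20.7, -0.6]
shift [0.2 2.4 0. ] turn -0.2 | case tcp [-98.7  23.7] tipz 112.1 F [ 3.8 20.7 -0.6] t 12.775 w -0.1
```

The force rises sharply at the stop, so the arm is against the stud. I'll back off, raise, and look.

```bash
python3 -m creep '[[[3,7,0],0],[[10,25,0],0],[[14,34,0],0],[[14,34,-60],0],[[14,34,-110],0]]'
python3 -m creep '[[[50,110,-20],0],[[50,110,-20],0],[[50,110,-20],0],[[50,110,-20],0]]'
python3 -c "
from h import *;import cv2
from scipy.optimize import minimize_scalar
a=cv2.resize(ctrl.camera('scene')['img'][135:235,240:400,::-1],None,fx=4,fy=4,interpolation=2)
b=cv2.resize(ctrl.camera('side')['img'][190:290,235:395,::-1],None,fx=4,fy=4,interpolation=2)
cv2.imwrite('pics/f.png',np.vstack([a[:300],b[:300]]))
q=np.load('q.npy');S=ctrl.camera('scene');D=ctrl.camera('side')
for h in(0,.05,.1,.15):print(h,(proj(S,w(q,*post(h),128))-[240,135])*4,(proj(D,w(q,*post(h),128))-[235,190])*4+[0,300])
print('stud',(proj(S,w(q,-108,0,104))-[240,135])*4,(proj(D,w(q,-108,0,104))-[235,190])*4+[0,300])
go(0,0,0)"
```

```text
t: 13.4
tcp_pos: [515.0, 20.9, 233.6]
eef_rot: [0.285, 0.959, -0.013, 0.003]
ft_force: [1.2, -1.3, 0.3]
grip_width: 0.3
t: 13.9
tcp_pos: [533.0, 140.5, 248.4]
eef_rot: [0.284, 0.959, -0.014, 0.003]
ft_force: [-0.1, -0.6, -0.7]
grip_width: -0.2
0 [[218.56132574  79.85186803]] [[182.7237236  470.16730183]]
0.05 [[224.95829776  80.50120132]] [[181.86964716 465.45697801]]
0.1 [[231.29604339  81.40789172]] [[181.33675727 460.72818545]]
0.15 [[237.5603312   82.57020232]] [[181.12413038 455.9930871 ]]
stud [[205.94920664  95.00218424]] [[176.138659   513.88101859]]
shift [-161.4 -121.1  242.8] turn 66.8 | case tcp [-101.3  181.5] tipz 237.6 F [-0.6 -0.3  0.5] t 14.1 w -0.2
```

View pics/f.png

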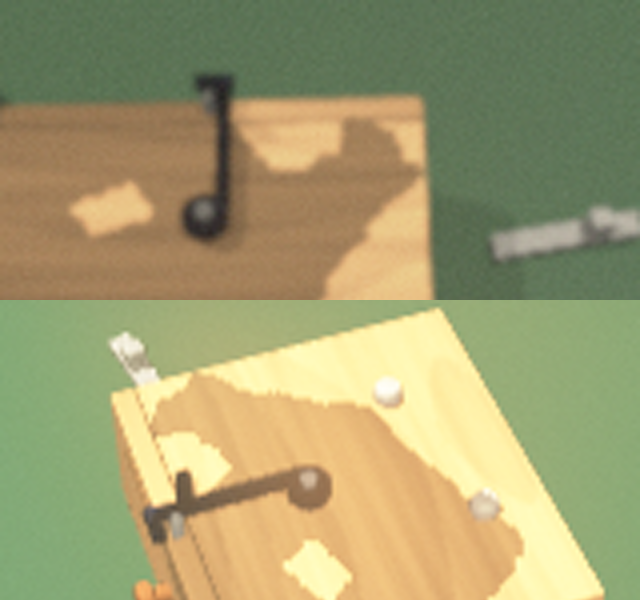

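In both views the arm lies against the stud (205,97 in the scene half) with the tooth in front of it. The post top in the side half is at about (184,474), where 183,470 is predicted for angle 0. The drawer is flush, the coupler and buttons haven't moved, and the tool is well clear.

```bash
python3 -m creep '[[[0,0,0],0],[[0,0,0],0]]'; python3 -c "from cell import ctrl;print(ctrl.finish_job())"
```

```text
t: 14.35
tcp_pos: [533.3, 140.6, 248.7]
eef_rot: [0.285, 0.958, -0.013, 0.003]
ft_force: [0.1, -0.4, 0.5]
grip_width: -0.1
the job is handed in; nothing more can be done
None
```

The drawer is fully home and the hook is swung across against its stud, in that order. I handed the job in at about 14.4 s, and it reports no verdict.

- **Drawer:** I pushed it with closed fingers just above the knob until it hit its stop. The face read 116 mm from the case's origin, as specified for home. The wrist force rose to about 41 N there without further motion.
- **Hook:** I swept it round by its thumb post. Joint 6 reached its range limit just before the end, and the tool tilted slightly and stopped advancing. I turned the tool back about 14° and finished with a straight push until the force rose to about 21 N at the stud.
- **Last checks:** In both camera views the arm lay along the stud with its tooth in front, and the post was within about 5 enlarged pixels (roughly 1 px in the image) of where a closed hook should be. The drawer was flush and the robot clear, with no force on the tool.
- **Disagreement:** The hook stopped about 2 mm beyond the predicted contact point, which is within the calibration error.
- **Bystanders:** The coupler and buttons looked unmoved in the final pictures. The corner guard was outside those crops. It looked unmoved in the earlier picture taken when the hook was almost closed, and nothing went near it after that.

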